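Shut off the hutch feeder and draw out its tray

ROBOT

A 6-joint arm with a two-finger parallel gripper is mounted at the origin on the work surface. World frame = base frame: x ahead of the robot, y to its left, z up, the work surface at z = 0. Lengths are in m, angles in rad, forces in N, time in s.
With the tool pointing down it reaches from about 0.35 to 0.85 m from the base axis. Payload 8.1 kg.
Tool frame: the origin (TCP) lies on the centre line of the jaws, within the pads' length; the fingertips stand 17 mm ahead of it and the grasp point (between the pads) lies 2 mm behind it; z points along the fingers, y is the line along which they close (so a half turn about z gives the same grasp; the last joint's range is limited). The gripper opens to 93 mm and grips with 3 to 60 N. Pads are 15 mm wide; open, the fingers measure 128 mm over their backs; the gripper's body (75 mm by 188 mm) begins 65 mm behind the grasp point.
Start: joints at [1.14, 0.13, 1.488, -0, 1.523, -0.085], TCP at [0.203, 0.564, 0.236] pointing down, gripper open.
Joint ranges: [-2.96, 2.96], [-0.89, 2.26], [0.02, 2.5], [-1.34, 4.48], [0, 2.73], [-2.66, 2.66]. Speed limits (rad/s): [2.39, 2.39, 2.79, 3.14, 3.14, 3.14].

INTERFACE

Orientations are given as a rotation vector (axis times angle).
In Python, from plant import telemetry, viewer, order gives the robot as it stands.
- The arm moves only by the tool send_rows, never from a script. Its argument "plan" is a list that holds one entry, the list of rows, each a list of 5 numbers: the closure, from -1 (fully open) to 1 (shut), then the shift along the world's x, y, z normalised to -1 to 1, where 1 is 0.2 m, then the turn about the world's z normalised to -1 to 1, where 1 is 60 degrees. A call has 1 to 20 rows; each row is the pose to reach, as a shift and turn from the pose commanded when the call began; what a row does not reach only later rows make up. A row lasts 1/12 s, in which the tool goes at most 41.7 mm and 7.16 degrees, less where a joint would pass 70% of its speed; a pose out of reach is approached as far as the arm can. A call with a number of a shift or a turn outside -1 to 1 is refused whole. A call with a gripper value outside its range is refused whole. The fingers move at their own pace and stop on an object; "force" is the grip in N (left out, the last holds). Time passes only in rows, so rows that repeat a pose let the fingers close. It gives the time, the measured TCP pose, the force, the opening and the grip force at its end, in the units of the state.
- telemetry.read_state(): the state, without advancing time (a new reading comes with each control period).
- viewer.read_camera(name): name is "scene" or "top"; returns (picture, depth): 480x640x3 uint8, blue, green, red; 480x640 float32, m along the optical axis (not along the pixel's ray), 0 where there is no reading.
- viewer.calibration(name): a dict with "camera_matrix" (3x3 intrinsics, pixels), "dist_coeffs" ([k1, k2, p1, p2, k3] as OpenCV has them; the pictures are not rectified), "extrinsics" (4x4, takes a point from camera to world coordinates). Camera axes: x right, y up, looking along -z (the intrinsics and any distortion apply to the point x, -y, -z); pixel columns grow to the right and rows downward; lengths in m; the calibration is good to about 2 mm. A picture is of the moment at which its call begins. calibration takes no time and is no camera call.
- order.close_job(): hands the job in; it is judged then, once.
The state is a dict: "t": time; "q": joint angles; "dq": joint speeds; "joint_torque": joint torques, N m; "tool_pos": TCP position; "orientation": TCP orientation; "force": force on the tool from outside, world axes, zero at the start; "wrist_torque": the same for the moment, N m; "opening": finger opening in m; "gripper_force": force on a finger pad.
Only numpy, scipy, OpenCV 4.12 (cv2) and the standard library are available. Lean on these libraries where they do the work, as an engineer would, in place of code of your own. Each camera call takes 0.05 s, during which the arm holds its last target. There are 200 camera calls.

TASK

The pellet feeder's tray is to be cleaned: first turn the dial on its top to the red dot, so that the outlet is shut. Then, leaving the dial on red, pull the grey tray out all the way to its stop. Leave the speckled bowl and the green scoop, which stand beside the feeder, where they are.

Things in the scene. Friction and masses are not known exactly. Their poses are not given: they have to be found in the camera images.
- feeder: Fixed blue pellet feeder, box 240 mm deep and wide, 150 mm tall. Origin: at bench height under the middle of its front face; x points from the front to the rear (away from the robot), z up. Tray in the front face, flush when shut. Dial on top, axis 85 mm behind the front face, mid-width. White hopper lid, 182 mm above the bench, covers the top from 160 mm behind the front face to the rear.
- tray (a joint): How far the grey plastic tray (210 mm wide) has been drawn out of the feeder's front, in m: 0 shut (flush), 0.110 at its stop. It slides straight along the feeder's -x (towards the robot), with about 2 N of friction, and stays where it is left. It starts shut or up to 20 mm out.
- tray_handle (a point): Middle of the tray's steel pull handle (moves with the tray): a level round bar 10 mm thick, 120 mm long along the feeder's y, 120 mm above the bench, its centre line 50 mm in front of the tray's face, carried by an arm at each end. 45 mm is clear between bar and face, open above and below, so a finger can hook behind it from above.
- dial (a joint): Angle of the black dial in rad, growing clockwise seen from above. It clicks into four detents: 0 and 0.7 white dots (large, small portion), 1.4 red dot (outlet shut), 2.1 light blue dot (clean out); end stops -0.15 and 2.25. Turning past a click takes about 0.08 N m; let go, it springs to the nearest detent. Starts at a white dot, rarely balanced between the two.
- dial_grip (a point): Point on the dial's upright axis, 183 mm above the bench: the height to grip. A bar grip 62 mm long, 16 mm wide, centred on the axis, stands 159.5 to 193.5 mm above the bench on a disc 70 mm across, 8 mm thick. The bar's end with a white stripe is the pointer. At dial angle q the pointer's direction, counter-clockwise from the feeder's x axis seen from above, is pi + 1.05 - q.
- red_dot (a point): Centre of the red dot (outlet shut), 16 mm across, painted flat on the feeder's top, 53 mm from the dial's axis; the dial's pointer must point at it. The other dots are alike.
- bowl: speckled white ceramic feed bowl, 130 mm across, 50 mm tall, stands beside the feeder's tray; origin: centre of its underside
- scoop: green plastic scoop, 180 mm long, 70 mm wide, 40 mm tall, lies beside the feeder's tray; origin on its underside near the middle of its length

How it is judged:
On the way, in this order (a step that is already met when the one before it is completed fails the run):
1. the dial stands at the red dot (within 0.15 rad) while the tray is still less than 45 mm out (value of joint dial between 1.25 and 1.55 rad and value of joint tray below 0.045 m), for 0.2 s.
2. the tray is drawn out to its stop (at least 104 of 110 mm) (value of joint tray above 0.104 m), for 0.2 s.
At the end, for the whole second after the job is handed in: The dial rests at the red dot (1.4 rad, within 0.15), and the tray rests at its stop (at least 104 of its 110 mm out). The bowl and the scoop are where they were, within 40 mm (value of joint dial between 1.25 and 1.55 rad and value of joint tray above 0.104 m and velocity of joint tray between -0.01 and 0.01 m/s and velocity of joint dial between -0.05 and 0.05 rad/s and distance of each of bowl, scoop from where it was at the start of the episode below 0.04 m); the robot touches nothing.
It fails at once if the tray is more than 45 mm out while the dial is off the red dot (by more than 0.25 rad) (value of joint tray above 0.045 m and not (value of joint dial between 1.15 and 1.65 rad)).
It fails at once if the bowl or the scoop is moved by more than 40 mm (distance of any of bowl, scoop from where it was at the start of the episode above 0.04 m).
It also fails if it takes over 45 s, if anything falls off the work surface, if the arm or the gripper's body presses on something with over 40 N, if the wrist force passes 120 N, or if a joint passes its speed limit or range.

## Working session

There is one attempt and no reset: what is moved stays moved. The work goes in short steps, Python scripts to look and compute and a tool call to move; the robot and the scene stay as the last step left them, time stands still between calls to the robot, and variables do not carry over. Pictures are saved under pics/ and viewed, at most 10 in all, crops included, and the job is handed in when it is done.

Besides the shell and the picture viewer there is one more tool, called after ">>>" by a JSON object that holds its "fn" and its "kwargs", one argument or row to a line. send_rows: Moves the arm, as the interface text tells. Scaled input: -1 to 1 covers 0.2 m each way for a shift and 60 degrees each way for a turn. Its arguments: {"type":"object","properties":{"plan":{"type":"array"},"force":{"type":"number"}},"required":["plan"]}

```bash
mkdir -p pics; cat > h.py <<'E'
import numpy as np, cv2
from plant import telemetry, viewer, order
def ray(cam,uv):
    c=viewer.calibration(cam);K=np.array(c["camera_matrix"],float);D=np.array(c["dist_coeffs"],float);E=np.array(c["extrinsics"],float)
    p=cv2.undistortPoints(np.array(uv,float).reshape(-1,1,2),K,D)[:,0]
    d=np.c_[p[:,0],-p[:,1],-np.ones(len(p))]
    return E[:3,3],d@E[:3,:3].T
def onplane(cam,uv,z):
    o,d=ray(cam,uv); return o+d*((z-o[2])/d[:,2])[:,None]
def cloud(cam,depth):
    v,u=np.mgrid[:480,:640]; o,d=ray(cam,np.c_[u.ravel(),v.ravel()])
    return (o+d*depth.reshape(-1,1)).reshape(480,640,3)
E
python3 - <<'E'
from h import *
s=telemetry.read_state();print(s["t"],s["tool_pos"],s["orientation"],s["opening"])
for n in("scene","top"):
    im,d=viewer.read_camera(n);cv2.imwrite(f"pics/{n}0.png",im);np.save(f"{n}0.npy",d);print(n,viewer.calibration(n)["extrinsics"])
E
```

```text
0.0 [0.20314814 0.56399785 0.23460169] [-5.40407375e-01 -3.09431455e+00  2.78294045e-03] 0.09323483842668613
scene [[-0.75909086 -0.41701152  0.49988244  0.90971961]
 [ 0.65091526 -0.47499621  0.59218909  0.44263324]
 [-0.00950741  0.77490644  0.63200445  0.56695309]
 [ 0.          0.          0.          1.        ]]
top [[ 0.09497589  0.9744191  -0.20368358  0.39329878]
 [-0.99546581  0.09188926 -0.02458027  0.02188984]
 [-0.00523515  0.20509458  0.97872816  1.07955611]
 [ 0.          0.          0.          1.        ]]
```

View pics/top0.png

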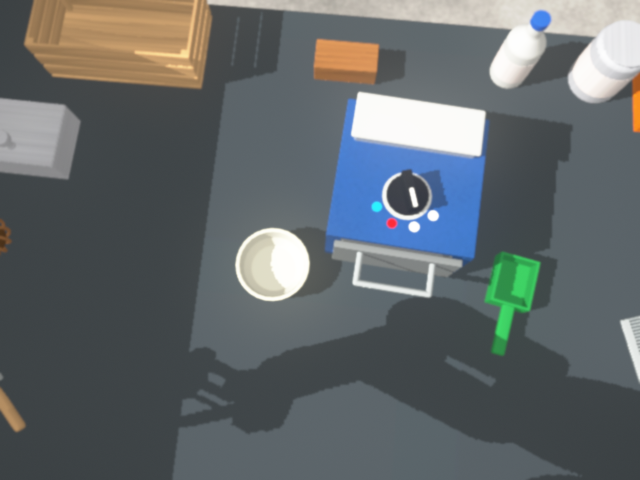

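View pics/scene0.png

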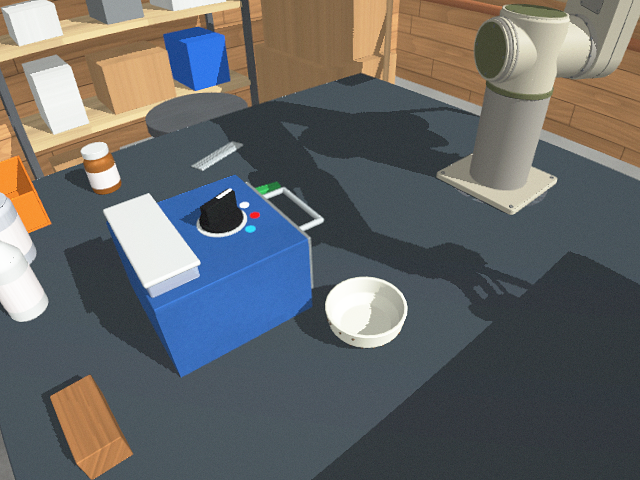

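The top view shows the feeder with its dial at (407,195), its stripe pointing at the small-portion white dot (414,227). The red dot is at (391,223), the blue dot at (377,207) and the other white dot at (433,215). The handle runs from (356,288) to (432,295), with the bowl at (272,264) and the scoop at (512,295).

```bash
python3 - <<'E'
from h import *
def blob(cam,im,m,near,r):
    n,l,s,c=cv2.connectedComponentsWithStats(m.astype(np.uint8))
    k=[i for i in range(1,n) if s[i,4]>15 and np.hypot(*(c[i]-near))<r]
    k=min(k,key=lambda i:np.hypot(*(c[i]-near))) ; return c[k],s[k,4],l==k
q=[1.4,0.7,0,2.1]
for cam,near in (("top",[(391,223),(414,227),(433,215),(377,207)]),("scene",[(255,215),None,(244,205),(250,229)])):
    im=cv2.imread(f"pics/{cam}0.png");B,G,R=[im[...,i].astype(int) for i in range(3)]
    w=(B>150)&(G>150)&(R>150)
    masks=[(R>150)&(G<90)&(B<110),w,w,(G>130)&(B>150)&(R<90)]
    P=[];M=[]
    for m,nr,a in zip(masks,near,q):
        if nr is None: continue
        c,ar,_=blob(cam,im,m,nr,8);p=onplane(cam,[c],0.15)[0];P.append(p[:2]);t=np.pi+1.05-a
        M.append([0.085+.053*np.cos(t),.053*np.sin(t)]);print(cam,a,c,ar,p)
    P=np.array(P);M=np.array(M);a=P-P.mean(0);b=M-M.mean(0)
    yaw=np.arctan2((b[:,0]*a[:,1]-b[:,1]*a[:,0]).sum(),(a*b).sum());Rm=np.array([[np.cos(yaw),-np.sin(yaw)],[np.sin(yaw),np.cos(yaw)]])
    o=P.mean(0)-Rm@M.mean(0);print(cam,"yaw",yaw,"origin",o,"dial",o+Rm@[.085,0],"res",np.abs(P-M@Rm.T-o).max())
    # depth check
    d=np.load(f"{cam}0.npy");C=cloud(cam,d)
    L=((C[...,:2]-o)@Rm)
    blue=(B>120)&(R<60)&(G<110)&(np.abs(C[...,2]-.15)<.01)
    print("blue top z",np.median(C[blue][:,2]),"local",np.percentile(L[blue],[1,99],axis=0).ravel())
    lid=w&(np.abs(C[...,2]-.182)<.01);x=L[lid&(L[...,0]>.1)];print("lid",np.percentile(x,[1,99],axis=0).ravel())
    h=(np.abs(C[...,2]-.122)<.012)&(L[...,0]<-.02)&(L[...,0]>-.12)&(np.abs(L[...,1])<.1)
    print("handle n",h.sum(),np.percentile(L[h],[1,50,99],axis=0).ravel() if h.any() else 0)
    bar=(C[...,2]>.185)&(C[...,2]<.2)&(np.hypot(L[...,0]-.085,L[...,1])<.045)
    if bar.any():
        x=L[bar];cv=np.linalg.eigh(np.cov(x.T))[1][:,1];print("bar",bar.sum(),x.mean(0),"ang",np.arctan2(cv[1],cv[0])," expected q.7:",np.pi+.35)
    st=bar&w
    if st.any():print("stripe",L[st].mean(0))
    if cam=="top":
        for nm,m in (("bowl",(C[...,2]>.03)&(C[...,2]<.06)&w),("scoop",(G>120)&(R<80)&(B<110)&(C[...,2]<.06))):
            if m.any():print(nm,"local",np.percentile(L[m],[2,98],axis=0).ravel())
E
```

```text
top 1.4 [391.40740741 222.74074074] 54 [ 0.63441318 -0.07802303  0.15      ]
top 0.7 [413.73636364 226.36363636] 110 [ 0.63179282 -0.11427969  0.15      ]
top 0 [432.67592593 215.08333333] 108 [ 0.65343474 -0.14370014  0.15      ]
top 2.1 [376.42957746 206.28169014] 142 [ 0.65959943 -0.05194772  0.15      ]
top yaw -0.06812922737192792 origin [ 0.5979979  -0.09379343] dial [ 0.68280071 -0.09957993] res 9.943929813849284e-05
blue top z 0.1468360508109871 local [-0.00132107 -0.11697684  0.09003092 -0.04953525]
lid [ 0.16073423 -0.10330573  0.23757351  0.10282993]
handle n 791 [-0.07016192 -0.06408966 -0.06256087  0.00038229 -0.02103848  0.06483477]
bar 429 [0.08310083 0.00049232] ang -2.7903945133182635  expected q.7: 3.491592653589793
stripe [ 0.07054449 -0.0052336 ]
bowl local [-0.1060121  -0.36337525  0.42875556  0.26689295]
scoop local [-0.12639894 -0.26077482  0.03938196 -0.18447297]
scene 1.4 [254.29166667 214.64583333] 48 [ 0.63068048 -0.07878863  0.15      ]
scene 0 [243.82 204.56] 50 [ 0.62816214 -0.11485561  0.15      ]
scene 2.1 [249.94366197 228.38028169] 71 [ 0.65569591 -0.05250661  0.15      ]
scene yaw -0.3708528315529708 origin [ 0.58861556 -0.06927733] dial [ 0.66783714 -0.10008222] res 0.018517480280531115
blue top z 0.15075556998949338 local [-0.00812335 -0.11480642  0.20799352  0.15552189]
lid [ 0.13300928 -1.68273544  0.72429982  0.14713715]
handle n 445 [-0.06629008 -0.09424763 -0.04337458 -0.00336715 -0.02189109  0.07793127]
bar 395 [0.09597427 0.01057803] ang -2.5078146306481846  expected q.7: 3.491592653589793
stripe [ 0.0838769  -0.00301764]
```

>>> {"fn": "send_rows", "kwargs": {
  "plan": [
    [[-1,0.8,-1,0.08,0.6],[-1,0.8,-1,0.08,0.6],[-1,0.8,-1,0.08,0.6],[-1,0.8,-1,0.08,0.6],[-1,0.8,-1,0.08,0.6],[-1,0.8,-1,0.08,0.6],[-1,0.8,-1,0.08,0.6],[-1,0.8,-1,0.08,0.6]]
  ],
  "force": 40
}}

```text
t: 0.77
tool_pos: [0.3658, 0.3613, 0.2517]
orientation: [-0.436, 3.11, -0.002]
force: [0.9, -0.5, 0.5]
opening: 0.0935
gripper_force: 0.0
```

>>> {"fn": "send_rows", "kwargs": {
  "plan": [
    [[-1,0.8,-1,0,0],[-1,0.8,-1,0,0],[-1,0.8,-1,0,0],[-1,0.8,-1,0,0],[-1,0.8,-1,0,0],[-1,0.8,-1,0,0],[-1,0.8,-1,0,0],[-1,0.8,-1,0,0]]
  ]
}}

```text
t: 1.43
tool_pos: [0.5242, 0.163, 0.2509]
orientation: [0.436, -3.11, 0.0]
force: [-0.3, 0.0, 0.7]
opening: 0.0928
gripper_force: 0.0
```

>>> {"fn": "send_rows", "kwargs": {
  "plan": [
    [[-1,0.7,-1,0,0],[-1,0.7,-1,0,0],[-1,0.7,-1,0,0],[-1,0.7,-1,0,0],[-1,0.7,-1,0,0],[-1,0.7,-1,0,0],[-1,0.7,-1,0,0],[-1,0.7,-1,0,0],[-1,0.7,-1,0,0]]
  ]
}}

```text
t: 2.18
tool_pos: [0.6629, -0.0332, 0.2511]
orientation: [0.444, -3.109, -0.002]
force: [0.6, 0.2, 0.5]
opening: 0.093
gripper_force: 0.0
```

>>> {"fn": "send_rows", "kwargs": {
  "plan": [
    [[-1,0.09,-0.335,0,0],[-1,0.09,-0.335,0,0],[-1,0.09,-0.335,0,0],[-1,0.09,-0.335,-0.15,0],[-1,0.09,-0.335,-0.25,0],[-1,0.09,-0.335,-0.335,0],[-1,0.09,-0.335,-0.335,0],[0.3,0.09,-0.335,-0.335,0],[1,0.09,-0.335,-0.335,0],[1,0.09,-0.335,-0.335,0],[1,0.09,-0.335,-0.335,0],[1,0.09,-0.335,-0.335,0],[1,0.09,-0.335,-0.335,0],[1,0.09,-0.335,-0.335,0]]
  ],
  "force": 40
}}

```text
t: 3.35
tool_pos: [0.6815, -0.1027, 0.1851]
orientation: [-0.442, 3.11, -0.0]
force: [-0.8, 0.1, 0.2]
opening: 0.051
gripper_force: 0.0
```

>>> {"fn": "send_rows", "kwargs": {
  "plan": [
    [[1,0,0.01,0,0],[1,0,0.01,0,0],[1,0,0.01,0,0],[1,0,0.01,0,0],[1,0,0.01,0,0],[1,0,0.01,0,0],[1,0,0.01,0,0],[1,0,0.01,0,0]]
  ]
}}

```text
t: 4.02
tool_pos: [0.6809, -0.0987, 0.1846]
orientation: [0.444, -3.109, -0.004]
force: [-3.7, 6.3, 1.7]
opening: 0.0158
gripper_force: 40.0
```

>>> {"fn": "send_rows", "kwargs": {
  "plan": [
    [[1,0,0,0,-0.1],[1,0,0,0,-0.2],[1,0,0,0,-0.3],[1,0,0,0,-0.4],[1,0,0,0,-0.5],[1,0,0,0,-0.6],[1,0,0,0,-0.67],[1,0,0,0,-0.67],[1,0,0,0,-0.67],[1,0,0,0,-0.67]]
  ]
}}

```text
t: 4.85
tool_pos: [0.6809, -0.0983, 0.1845]
orientation: [-0.651, -3.071, -0.004]
force: [-2.3, 7.4, 2.2]
opening: 0.0158
gripper_force: 40.0
```

>>> {"fn": "send_rows", "kwargs": {
  "plan": [
    [[-0.3,0,0,0,0],[-0.3,0,0,0,0],[-0.3,0,0,0,0],[-0.3,0,0,0,0],[-0.3,0,0,0,0.1],[-0.3,0,0,0.15,0],[-0.3,0,0,0.3,0],[-0.3,0,0,0.3,0],[1,-0.2,0,0.3,0.1],[1,-0.4,0,0.3,0.2],[1,-0.6,0,0.3,0.34],[1,-0.8,0,0.3,0.34],[1,-0.8,0,0.3,0.34],[1,-0.8,0,0.3,0.34]]
  ]
}}

```text
t: 6.02
tool_pos: [0.5194, -0.1006, 0.2445]
orientation: [0.101, 3.14, -0.0]
force: [0.9, 0.0, 0.8]
opening: 0.0251
gripper_force: 0.0
```

```bash
python3 - <<'E'
from h import *
s=telemetry.read_state();print(s["t"],s["tool_pos"],s["orientation"],s["opening"],s["force"])
out=[]
for n in("scene","top"):
    im,d=viewer.read_camera(n);out.append(cv2.resize(im[120:360,100:340] if n=="scene" else im[120:360,290:530],(400,400)))
    C=cloud(n,d);o=np.array([.598,-.0938]);a=-.068;Rm=np.array([[np.cos(a),-np.sin(a)],[np.sin(a),np.cos(a)]]);L=(C[...,:2]-o)@Rm
    b=(C[...,2]>.187)&(C[...,2]<.197)&(np.hypot(L[...,0]-.085,L[...,1])<.04)
    if b.sum()>30:
        v=np.linalg.eigh(np.cov(L[b].T))[1][:,1];print(n,b.sum(),"q",(np.pi+1.05-np.arctan2(v[1],v[0]))%np.pi)
    h=(np.abs(C[...,2]-.122)<.012)&(L[...,0]<-.02)&(L[...,0]>-.12)&(np.abs(L[...,1])<.05)
    print(n,h.sum(),np.median(L[h],axis=0) if h.any() else 0)
cv2.imwrite("pics/chk1.png",np.hstack(out))
E
```

```text
6.0167 [ 0.51939655 -0.10057173  0.24449649] [ 1.00668931e-01  3.13985306e+00 -2.75417147e-04] 0.025131817570491863 [0.89198333 0.02757222 0.75846387]
scene 366 q 1.4130241774811192
scene 226 [-0.06374208  0.00292354]
top 33 q 1.3350640142651287
top 5 [-0.0666451 -0.0324683]
```

View pics/chk1.png

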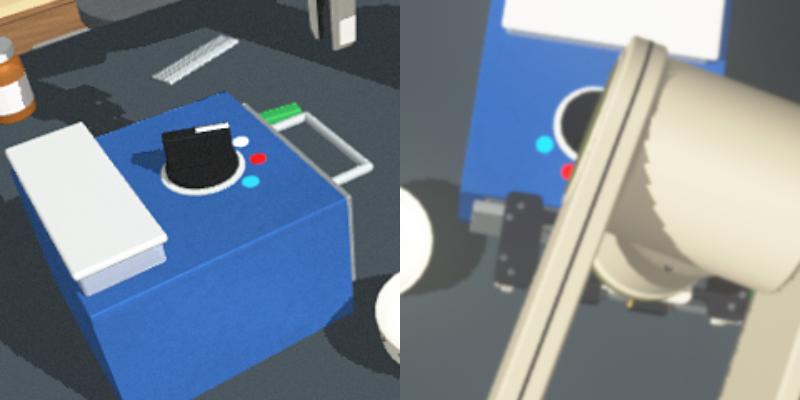

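The dial now points at the red dot (258,158 in the left crop), at q ≈ 1.41. The handle is still about 64 mm in front of the feeder, so the tray is about 14 mm out. Next I hook the closed fingers behind the bar.

>>> {"fn": "send_rows", "kwargs": {
  "plan": [
    [[1,0.205,0.045,0,0],[1,0.205,0.045,0,0],[1,0.205,0.045,0,0],[1,0.205,0.045,-0.1,0],[1,0.205,0.045,-0.2,0],[1,0.205,0.045,-0.3,0],[1,0.205,0.045,-0.4,0],[1,0.205,0.045,-0.5,0],[1,0.205,0.045,-0.6,0],[1,0.205,0.045,-0.65,0],[1,0.205,0.045,-0.65,0]]
  ],
  "force": 10
}}

```text
t: 7.03
tool_pos: [0.5614, -0.0914, 0.1127]
orientation: [-0.099, -3.137, -0.001]
force: [-1.2, 1.0, -1.3]
opening: 0.0005
gripper_force: 0.0
```

>>> {"fn": "send_rows", "kwargs": {
  "plan": [
    [[1,-0.05,0.003,0,0],[1,-0.1,0.007,0,0],[1,-0.15,0.01,0,0],[1,-0.2,0.014,0,0],[1,-0.25,0.017,0,0],[1,-0.3,0.02,0,0],[1,-0.35,0.024,0,0],[1,-0.4,0.027,0,0],[1,-0.45,0.031,0,0],[1,-0.48,0.033,0,0],[1,-0.51,0.035,0,0],[1,-0.53,0.036,0,0],[1,-0.53,0.036,0,0],[1,-0.53,0.036,0,0]]
  ]
}}

```text
t: 8.2
tool_pos: [0.4565, -0.0844, 0.115]
orientation: [0.099, 3.14, -0.0]
force: [0.1, -1.2, 1.1]
opening: 0.0003
gripper_force: 0.3
```

>>> {"fn": "send_rows", "kwargs": {
  "plan": [
    [[1,-0.01,0.001,0,0],[1,-0.015,0.001,0,0],[1,-0.02,0.001,0,0],[1,-0.025,0.002,0,0],[1,-0.025,0.002,0,0]]
  ]
}}

```text
t: 8.62
tool_pos: [0.4513, -0.0839, 0.1146]
orientation: [-0.099, -3.14, 0.0]
force: [2.2, -0.6, 1.1]
opening: 0.0004
gripper_force: 0.8
```

>>> {"fn": "send_rows", "kwargs": {
  "plan": [
    [[1,-0.01,0.001,0,0],[1,-0.015,0.001,0,0],[1,-0.015,0.001,0,0]]
  ]
}}

```text
t: 8.87
tool_pos: [0.4509, -0.0839, 0.1148]
orientation: [0.099, 3.134, -0.001]
force: [18.7, -2.0, -11.5]
opening: 0.0006
gripper_force: 8.8
```

>>> {"fn": "send_rows", "kwargs": {
  "plan": [
    [[1,0.05,-0.003,0,0],[1,0.1,-0.006,0,0],[1,0.1,-0.006,0,0],[1,0.1,-0.006,0.15,0],[1,0.1,-0.006,0.3,0],[1,0.1,-0.006,0.45,0],[1,0.1,-0.006,0.7,0],[1,-0.1,0.4,0.8,0],[1,-0.3,0.8,0.8,0],[1,-0.3,0.8,0.8,0],[1,-0.3,0.8,0.8,0],[1,-0.3,0.8,0.8,0]]
  ]
}}

```text
t: 9.87
tool_pos: [0.3858, 0.0793, 0.275]
orientation: [-0.096, -3.14, -0.002]
force: [-0.3, -0.3, 0.1]
opening: 0.0005
gripper_force: 0.0
```

```bash
python3 - <<'E'
from h import *
out=[]
o=np.array([.598,-.0938]);a=-.068;Rm=np.array([[np.cos(a),-np.sin(a)],[np.sin(a),np.cos(a)]])
for n in("scene","top"):
    im,d=viewer.read_camera(n);out.append(cv2.resize(im,(400,300)))
    C=cloud(n,d);L=(C[...,:2]-o)@Rm
    b=(C[...,2]>.187)&(C[...,2]<.197)&(np.hypot(L[...,0]-.085,L[...,1])<.04)
    if b.sum()>30:
        v=np.linalg.eigh(np.cov(L[b].T))[1][:,1];print(n,b.sum(),"q",(np.pi+1.05-np.arctan2(v[1],v[0]))%np.pi)
    h=(np.abs(C[...,2]-.122)<.012)&(L[...,0]<-.13)&(L[...,0]>-.2)&(np.abs(L[...,1])<.05)
    print(n,h.sum(),np.median(L[h],axis=0) if h.any() else 0)
cv2.imwrite("pics/chk2.png",np.hstack(out))
E
```

```text
scene 373 q 1.4174780010222148
scene 211 [-0.15877751  0.00340766]
top 389 q 1.4017811833891631
top 392 [-1.60712980e-01 -3.67648616e-05]
```

View pics/chk2.png

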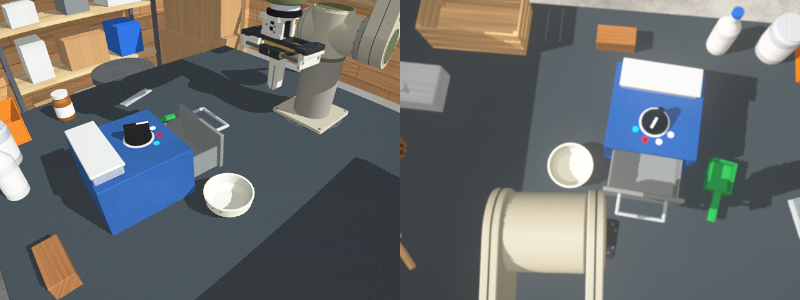

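The tray is out, with its handle 160 mm in front of the feeder, which puts it at the 110 mm stop. The dial points at red (about 1.40), the bowl (570,165) and scoop (718,185) stand where they were, and the arm is clear.

```bash
python3 -c "
from plant import order;print(order.close_job())"
```

```text
the job is handed in; nothing more can be done
None
```

The job is handed in, though no verdict came back: by the last camera check the dial is on the red dot (about 1.40 rad), the tray is at its stop (about 110 mm), and the bowl and scoop look unmoved.

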